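# Rack the reagent bottles by size

### The job

Load the white bottle rack for the next pipetting run: stand the five brown reagent bottles upright in its wells, one in each, in order of size, the smallest in the well next to the yellow end cap and the largest at the far end, so that the pipette never has to reach over a taller bottle. Do not tip any bottle over, and leave the red jar and the clear cup where they are.

Things in the scene. Friction and masses are not known exactly. Their poses are not given: they have to be found in the camera images.
- bottle_b: the smallest of five brown glass reagent bottles with a dark screw cap, closed and rigid: body 30 mm across, 61 mm tall; straight round body up to 37 mm, then shoulder and a screw cap about 24 mm across over the top 18 mm; stands upright and free on the bench at the start. Origin: centre of its underside; z up along the bottle.
- bottle_e: the second smallest of five brown glass reagent bottles with a dark screw cap, closed and rigid: body 42 mm across, 71 mm tall; straight round body up to 42 mm, then shoulder and a screw cap about 34 mm across over the top 21 mm; stands upright and free on the bench at the start. Origin: centre of its underside; z up along the bottle.
- bottle_a: the middle-sized of five brown glass reagent bottles with a dark screw cap, closed and rigid: body 48 mm across, 93 mm tall; straight round body up to 62 mm, then shoulder and a screw cap about 38 mm across over the top 28 mm; stands upright and free on the bench at the start. Origin: centre of its underside; z up along the bottle.
- bottle_c: the second largest of five brown glass reagent bottles with a dark screw cap, closed and rigid: body 54 mm across, 105 mm tall; straight round body up to 68 mm, then shoulder and a screw cap about 43 mm across over the top 32 mm; stands upright and free on the bench at the start. Origin: centre of its underside; z up along the bottle.
- bottle_d: the largest of five brown glass reagent bottles with a dark screw cap, closed and rigid: body 60 mm across, 123 mm tall; straight round body up to 85 mm, then shoulder and a screw cap about 48 mm across over the top 37 mm; stands upright and free on the bench at the start. Origin: centre of its underside; z up along the bottle.
- rack: white bottle rack fixed to the bench, 92 x 388 x 20 mm, five equal round wells in a row along it. Origin: centre of its underside; x across, y along the row, z up. Well centres at y = -152, -76, 0, +76, +152 mm. Wells 66 mm wide, 12 mm deep (grey floor 8 mm above the bench), 4 mm chamfer round the mouth: any bottle can stand flat in any well.
- yellow_end: yellow end cap of the rack, 98 x 16 x 26 mm, fixed on one end of it (either end; a grey cap of the same shape closes the other). Origin: centre of its underside, 202 mm from the rack's origin along the row, so 50 mm from the centre of the nearest well. A 0.22 m tall analyser stands behind the rack (front at about x = 0.58 m): carry bottles along the front of the bench, not over it.
- red_jar: bystander: open translucent red jar, 55 mm across, 90 mm tall, loose on the bench; leave it where it is. Origin: centre of its underside.
- clear_cup: bystander: small clear plastic cup, 52 mm across, 52 mm tall, loose on the bench in front of a block heater about 0.2 m tall; leave it where it is. Origin: centre of its underside.
There are look-alikes about, which are no part of the job. Leave any orange look-alike of the bottle_b alone.

How it is judged:
By the outcome, as a careful person would: the job done as asked, in the order asked, and still so for the second after the job is handed in, with the robot touching nothing.
It also fails if it takes over 138 s, if anything falls off the work surface, if the arm or the gripper's body presses on something with over 40 N, if the wrist force passes 120 N, or if a joint passes its speed limit or range.

### The arm

A 6-joint arm with a two-finger parallel gripper is mounted at the origin on a cart in front of the work surface, level with it; the furniture and walls round the work are solid. World frame = base frame: x ahead of the robot, y to its left, z up, the work surface at z = 0. Lengths are in m, angles in degrees, forces in N, time in s.
With the tool pointing down it reaches from about 0.4 to 0.825 m from the base axis. Payload 7 kg.
Tool frame: the origin (TCP) lies at the centre of the arm's flange, where the gripper is bolted on; the fingertips stand 178 mm ahead of it and the grasp point (between the pads) lies 159 mm ahead of it (tip_reach is the distance from the TCP to the fingertips, in m); z points along the fingers, y is the line along which they close (so a half turn about z gives the same grasp; the last joint's range is limited). The gripper opens to 88 mm and grips with 3 to 60 N. Pads are 19 mm wide; open, the fingers measure 130 mm over their backs; the gripper's body (78 mm by 193 mm) begins 47 mm behind the grasp point.
Start: joints at [-58.379, 20.546, 0.682, 0, -70.136, -16.507], TCP at [0.176, -0.652, 0.405] pointing down, gripper open.
Joint ranges: [-176.03, 176.03], [-82.01, 121.73], [-58.28, 71.71], [-173.87, 95.51], [-174.79, -0.11], [-173.66, 173.66]. Speed limits (degrees/s): [136.94, 136.94, 172.46, 180, 180, 180].

### API

Orientations are given as [roll, pitch, yaw] about the fixed x, y, z axes, in that order (R = Rz(yaw) Ry(pitch) Rx(roll)).
In Python, from plant import * gives the robot as it stands.
- The arm moves only by the shell command python3 -m handwheel 'ROWS'. ROWS is JSON, a list of rows, each a list of 7 numbers: the opening, from -1 (shut) to 1 (fully open), then the shift along the tool's x, y, z as a fraction of full scale, then the turn, a rotation vector about the tool's x, y, z as a fraction of full scale. A call has 1 to 5 rows; each row shifts and turns the commanded pose from where the row before left it, along the tool's axes as they then stand; what a row does not reach is not made up. Full scale, the value 1, is 0.025 m for a shift and 6 degrees for a turn. A row lasts 1/8 s, in which the tool goes at most 62.5 mm and 10.7 degrees, less where a joint would pass 70% of its speed; a pose out of reach is approached as far as the arm can. A call with a number of a shift or a turn outside -1 to 1 is refused whole. A call with a gripper value outside its range is refused whole. The fingers move at their own pace and stop on an object; the grip force is fixed at half the most. Time passes only in rows, so rows that do not move let the fingers close. It gives the time, the measured TCP pose, the force, the opening and the grip force at its end, in the units of the state.
- get_obs(): the state, without advancing time (a new reading comes with each control period).
- snapshot(name): name is "scene" or "top"; returns a dict with "color" (420x560x3 uint8, red, green, blue), "fx", "fy", "cx", "cy" (pixels), "k1" (the pictures are not rectified: a ray, as slopes to the right and down, at radius r is drawn at 1 + k1 r^2 times it, then the intrinsics apply), "R" (3x3) and "t" (3): a world point X has camera coordinates R X + t. Camera axes: x right, y down, z forward; pixel columns grow to the right and rows downward; lengths in m; the calibration is good to about 2 mm. A picture is of the moment at which its call begins. There is no depth.
- close_job(): hands the job in; it is judged then, once.
The state is a dict: "clock": time; "joint_pos": joint angles; "qvel": joint speeds; "tau": joint torques, N m; "tool_pos": TCP position; "orientation": TCP orientation; "force": force on the tool from outside, world axes, zero at the start; "moment": the same for the moment, N m; "opening": finger opening in m; "gripper_force": force on a finger pad.
Only numpy, scipy, OpenCV 4.12 (cv2) and the standard library are available. Lean on these libraries where they do the work, as an engineer would, in place of code of your own. Each camera call takes 0.05 s, during which the arm holds its last target. There are 200 camera calls.

## Working session

There is one attempt and no reset: what is moved stays moved. The work goes in short steps, Python scripts to look and compute and a shell command to move; the robot and the scene stay as the last step left them, time stands still between calls to the robot, and variables do not carry over. Pictures are saved under pics/ and viewed, at most 14 in all, crops included, and the job is handed in when it is done.

```bash
mkdir -p pics; ls
python3 - <<'E'
from plant import *
import cv2
o=get_obs();print(o)
for n in("scene","top"):
    s=snapshot(n);cv2.imwrite(f"pics/{n}0.png",s["color"][:,:,::-1])
    print({k:v for k,v in s.items() if k!="color"})
E
```

```text
pics
{'clock': 0.0, 'joint_pos': array([-5.83797072e+01,  2.05918007e+01,  6.32645270e-01, -2.03054662e-02,
       -7.01375792e+01, -1.65067020e+01]), 'qvel': array([ 0.0554448 ,  0.00509047, -0.00184772,  0.08900148, -0.0275199 ,
       -0.06707994]), 'tau': array([ 7.59967352e-04, -5.82717168e+01,  2.93048912e+01,  6.99686229e+00,
        6.63730607e-03, -1.76099911e-04]), 'tool_pos': array([ 0.17593521, -0.65145444,  0.40370917]), 'orientation': array([ 1.79901828e+02, -9.18603203e-03, -1.64893316e+02]), 'force': array([ 0.61353089, -0.13179292, -0.17283988]), 'moment': array([6.33778678e-03, 1.18393318e-02, 6.56805848e-05]), 'gripper_force': 0.0, 'opening': 0.08745402195565156}
{'fx': 539.4262348385595, 'fy': 539.4262348385595, 'cx': 285.18851579236883, 'cy': 195.28237805257262, 'k1': -0.06612591837252241, 'R': array([[-0.47107315, -0.88183644,  0.0213211 ],
       [-0.41278501,  0.199018  , -0.88881965],
       [ 0.77955027, -0.4275001 , -0.4577609 ]]), 't': array([0.19619984, 0.26832598, 1.13442352])}
{'fx': 404.72493213679553, 'fy': 404.72493213679553, 'cx': 277.83492420151407, 'cy': 210.1153478158981, 'k1': 0.04039632892759605, 'R': array([[ 0.02617014, -0.9992154 ,  0.0297271 ],
       [-0.98712154, -0.03052519, -0.15703275],
       [ 0.15781696, -0.0252347 , -0.98714589]]), 't': array([-0.07929479,  0.54537819,  1.18186661])}
```

View pics/scene0.png

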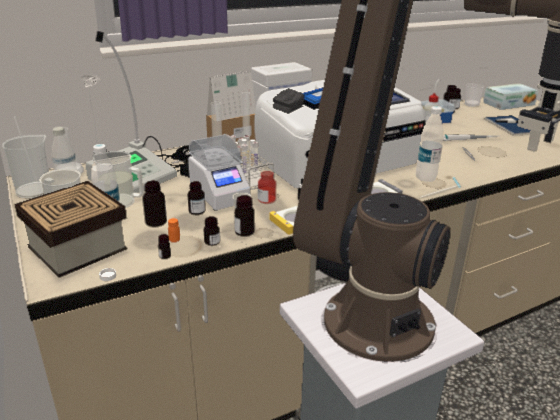

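View pics/top0.png

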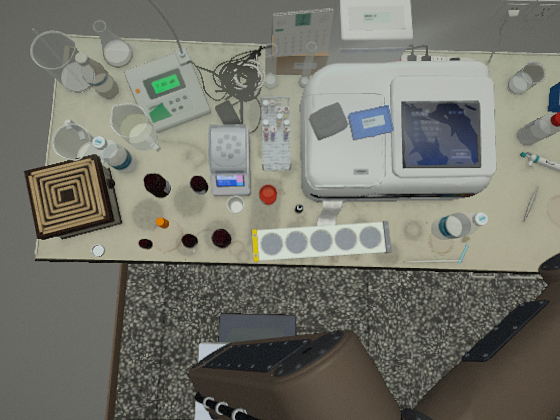

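Top view: dark bottles at about (145,243), (190,240), (221,238), (199,184) and (157,184). The orange look-alike is at (162,222), cup (98,251), red jar (268,194) and rack (258..388, 240) with the yellow cap on the left. A small dark object also stands at (299,208). I'll enlarge to confirm.

Run:
```python
import cv2,numpy as np
a=cv2.imread("pics/top0.png")[165:265,80:280];b=cv2.imread("pics/scene0.png")[170:290,90:330]
a=cv2.resize(a,None,fx=4,fy=4,interpolation=cv2.INTER_CUBIC)
cv2.imwrite("pics/c1.png",a)
cv2.imwrite("pics/c2.png",cv2.resize(b,None,fx=3.3,fy=3.3,interpolation=cv2.INTER_CUBIC))
```

```text
(no output)
```

View pics/c1.png

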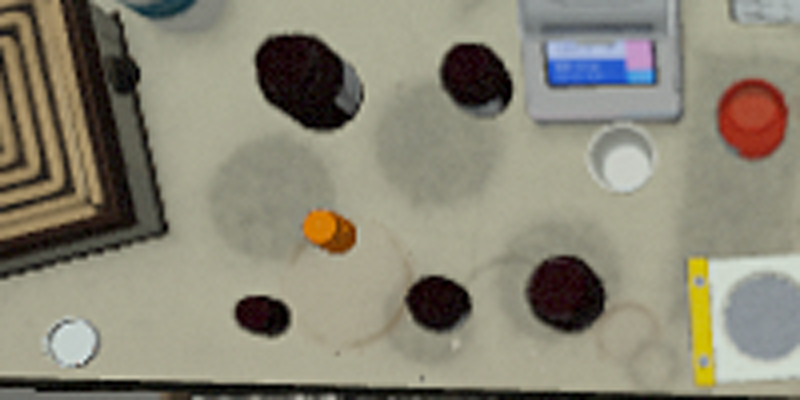

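View pics/c2.png

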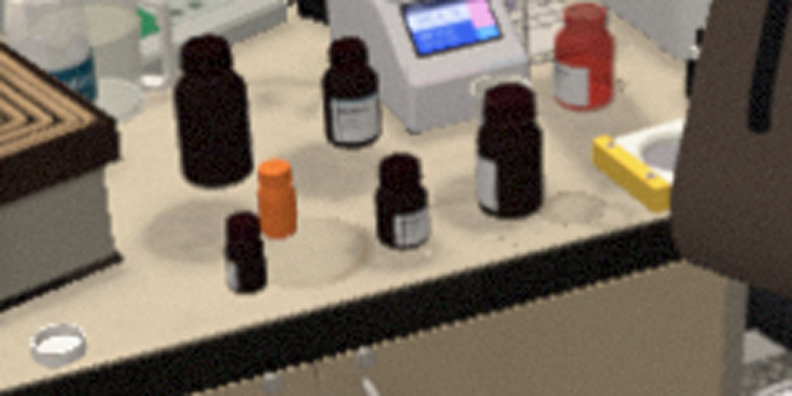

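Confirmed by relative size: d=(157,184) tallest, c=(221,238), a=(199,184), e=(190,240), b=(145,243). The orange one at (162,222) and the white cup-like thing at (235,205) stay. Now positions.

```bash
cat > h.py <<'E'
import cv2,numpy as np
from scipy.optimize import minimize
D=dict(b=(30,61,37,24,18),e=(42,71,42,34,21),a=(48,93,62,38,28),c=(54,105,68,43,32),d=(60,123,85,48,37))
P0=dict(d=(157,184),a=(199,184),c=(221,238),e=(190,240),b=(145,243))
def K(s):return np.array([[s["fx"],0,s["cx"]],[0,s["fy"],s["cy"]],[0,0,1]]),np.array([s["k1"],0,0,0])
def proj(s,X):
    k,d=K(s);return cv2.projectPoints(np.float64(X).reshape(-1,3),cv2.Rodrigues(s["R"])[0],s["t"],k,d)[0][:,0]
def back(s,uv,z):
    k,d=K(s);p=cv2.undistortPoints(np.float64(uv).reshape(-1,1,2),k,d)[:,0]
    r=np.c_[p,np.ones(len(p))]@s["R"];c=-s["R"].T@s["t"]
    return c+r*((z-c[2])/r[:,2:3])
def model(n,x,y,z0=0):
    w,h,hb,wc,hc=[v/1000 for v in D[n]];t=np.linspace(0,2*np.pi,40)
    return np.vstack([np.c_[x+r*np.cos(t),y+r*np.sin(t),0*t+z+z0] for r,z in((w/2,0),(w/2,hb),(wc/2,h-hc),(wc/2,h))])
def sil(s,n,x,y,z0=0):
    m=np.zeros((840*2,1120*2),np.uint8);q=proj(s,model(n,x,y,z0)).reshape(4,40,2)
    for i in range(3):
        cv2.fillConvexPoly(m,cv2.convexHull(np.int32(((np.vstack(q[i:i+2])+.5)*4).round())),1)
    return m
def dark(s):
    c=cv2.resize(s["color"],None,fx=4,fy=4,interpolation=cv2.INTER_CUBIC)
    return (c.max(2)<75).astype(np.uint8)
def fit(ims,n,x,y,z0=0):
    M=[]
    for s in ims:
        g=cv2.dilate(sil(s,n,x,y,z0),np.ones((61,61)));M.append(dark(s)&g)
    def f(p):
        v=0
        for s,m in zip(ims,M):
            a=sil(s,n,p[0],p[1],z0);v-=(a&m).sum()/(a|m).sum()
        return v
    r=minimize(f,(x,y),method="Nelder-Mead",options=dict(initial_simplex=[(x,y),(x+.015,y),(x,y+.015)],xatol=2e-4,fatol=1e-4))
    return r.x,r.fun
E
python3 - <<'E'
from plant import *
from h import *
S,T=snapshot("scene"),snapshot("top")
for n,p in P0.items():
    x,y,_=back(T,p,D[n][1]/2000)[0]
    for k in range(2): (x,y),v=fit([S,T],n,x,y)
    print(n,(x,y),-v/2,[fit([i],n,x,y)[0].round(4) for i in (S,T)])
w=[(270.5,244),(296,243),(321,240.5),(345.5,239),(370.5,237.5)]
c=T["color"].astype(int);g=cv2.inRange(cv2.cvtColor(T["color"],cv2.COLOR_RGB2GRAY),110,185)
print("rough wells",back(T,w,.008)[:,:2].round(4).tolist())
W=[]
for u,v in w:
    m=g[int(v)-14:int(v)+15,int(u)-14:int(u)+15]
    nl,l,st,ce=cv2.connectedComponentsWithStats(m);i=l[14,14];W.append(ce[i]+[int(u)-14,int(v)-14]);print(st[i],W[-1])
print(back(T,W,.010)[:,:2].round(4).tolist())
for nm,p,z in(("yellow",(255,245),.026),("jar",(268,194),.09),("cup",(98,251),.052),("orange",(160,222),.06),("white",(235,205),.03),("heater",(118,235),.05),("smalldark",(299,208),.03)):print(nm,back(T,p,z)[0].round(3))
E
```

```text
d (np.float64(0.611566090324396), np.float64(0.30124070930594093)) 0.7899813245070721 [array([0.6229, 0.2992]), array([0.6116, 0.3012])]
a (np.float64(0.6186521335204291), np.float64(0.1797253125642727)) 0.6008789187331092 [array([0.6288, 0.1747]), array([0.6187, 0.1797])]
c (np.float64(0.458425086000615), np.float64(0.1028736242488506)) 0.8177858858863405 [array([0.4675, 0.0982]), array([0.4584, 0.1029])]
e (np.float64(0.45013045672930463), np.float64(0.20047761604498798)) 0.6953674582798459 [array([0.4577, 0.1983]), array([0.4501, 0.2005])]
b (np.float64(0.43717358155370917), np.float64(0.3278934348342416)) 0.7553204282677412 [array([0.4467, 0.3259]), array([0.4372, 0.3279])]
rough wells [[0.447, -0.0448], [0.4523, -0.1233], [0.4623, -0.2006], [0.4692, -0.2765], [0.4761, -0.3543]]
[  4   3  23  23 404] [271.24009901 243.56188119]
[  3   2  23  23 411] [296.08515815 241.83941606]
[  3   3  23  23 407] [320.7985258  240.17690418]
[  4   3  22  22 399] [345.43358396 238.5037594 ]
[  3   3  23  23 402] [369.89054726 236.92288557]
[[0.4482, -0.047], [0.4557, -0.1234], [0.4631, -0.1997], [0.4705, -0.2759], [0.4777, -0.3519]]
yellow [0.441 0.002 0.026]
jar [ 0.587 -0.032  0.09 ]
cup [0.41  0.455 0.052]
orange [0.499 0.282 0.06 ]
white [0.561 0.067 0.03 ]
heater [0.458 0.403 0.05 ]
smalldark [ 0.558 -0.129  0.03 ]
```

Run:
```python
from plant import *
from h import *
S,T=snapshot("scene"),snapshot("top")
Q=dict(d=(.6116,.3012),a=(.6187,.1797),c=(.4584,.1029),e=(.4501,.2005),b=(.4372,.3279))
o=[]
for s,(x0,y0,w,h) in((S,(130,170,160,95)),(T,(130,165,160,95))):
    im=cv2.resize(s["color"],None,fx=4,fy=4,interpolation=cv2.INTER_CUBIC)[:,:,::-1].copy()
    dm=dark(s)
    for n,p in Q.items():
        a=sil(s,n,*p);g=cv2.dilate(a,np.ones((61,61)));m=dm&g
        print(n,(a&m).sum()/(a|m).sum(),a.sum(),m.sum())
        cv2.drawContours(im,cv2.findContours(a,0,2)[0],-1,(0,255,0),1)
    cv2.drawContours(im,cv2.findContours(dm,0,2)[0],-1,(0,0,255),1)
    o.append(im[y0*4:(y0+h)*4,x0*4:(x0+w)*4])
o=np.vstack(o);cv2.imwrite("pics/ov.png",cv2.resize(o,(505,600)))
```

```text
d 0.8159971089562127 16421 13730
a 0.44591287322564854 9158 5612
c 0.7505409582689335 12940 9712
e 0.5776902887139108 7454 4568
b 0.7139423076923077 4911 3645
d 0.7617487573429733 8852 6743
a 0.7528373266078184 4758 3582
c 0.8847205939820242 5118 4528
e 0.8128048780487804 3280 2666
b 0.7918637653736992 2114 1674
```

View pics/ov.png

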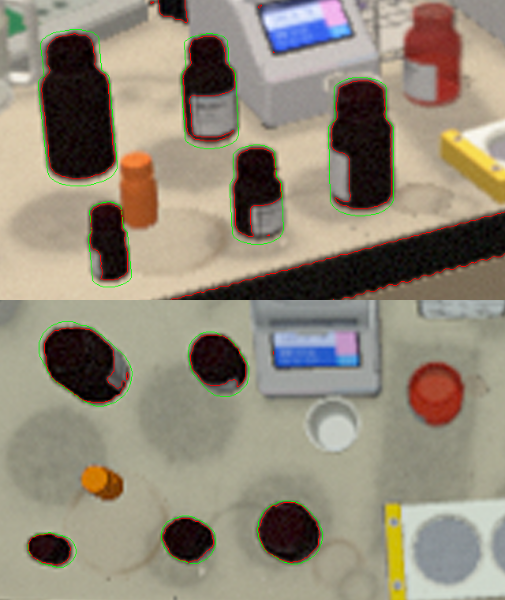

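Contours fit all five bottles to within about 2–3 mm. The well spacing comes out at 76.6 mm against 76, and the wells run from (.448,-.048) next to yellow to (.478,-.351).

Plan:
- Grip each bottle by its cap, closing along world x (yaw -90).
- Place in the order b, e, a, c, d.

First I rotate and head for b.

```bash
python3 -m handwheel '[[1,0,0,0,0,0,-1],[1,0,0,0,0,0,-1],[1,0,0,0,0,0,-1],[1,0,0,0,0,0,-1],[1,0,0,0,0,0,-1]]'
python3 -m handwheel '[[1,0,0,0,0,0,-1],[1,0,0,0,0,0,-1],[1,0,0,0,0,0,-1],[1,0,0,0,0,0,-1],[1,0,0,0,0,0,-1]]'
python3 -m handwheel '[[1,0,0,0,0,0,-1],[1,0,0,0,0,0,-1],[1,0,0,0,0,0,-0.52],[1,-1,-0.6,0,0,0,0],[1,-1,-0.6,0,0,0,0]]'
```

```text
clock: 0.92
tool_pos: [0.176, -0.6516, 0.4046]
orientation: [180.0, 0.0, -134.7]
force: [-0.6, -0.5, -0.2]
opening: 0.0875
gripper_force: 0.0
clock: 1.55
tool_pos: [0.176, -0.6516, 0.4046]
orientation: [180.0, 0.0, -104.7]
force: [-0.3, -0.2, -0.2]
opening: 0.0875
gripper_force: 0.0
clock: 2.17
tool_pos: [0.2059, -0.601, 0.4043]
orientation: [180.0, 0.0, -89.8]
force: [0.9, 0.1, 0.6]
opening: 0.0877
gripper_force: 0.0
```

Run:
```python
from plant import *
from h import *
T=snapshot("top")
# well-fit, analyser front edge, device edge, heater edge
print("analyser front z0/.1/.2",[back(T,[(330,198),(400,198)],z)[:,:2].round(3).tolist() for z in(0,.1,.2)])
print("device left edge",[back(T,[(211,190)],z)[:,:2].round(3).tolist() for z in(0,.05,.1)])
print("heater right",[back(T,[(120,235),(117,160)],z)[:,:2].round(3).tolist() for z in(0,.1,.2)])
```

```text
analyser front z0/.1/.2 [[[0.598, -0.229], [0.605, -0.451]], [[0.579, -0.213], [0.585, -0.418]], [[0.559, -0.198], [0.565, -0.385]]]
device left edge [[[0.612, 0.147]], [[0.602, 0.14]], [[0.591, 0.133]]]
heater right [[[0.463, 0.415], [0.698, 0.445]], [[0.454, 0.38], [0.671, 0.407]], [[0.445, 0.344], [0.643, 0.369]]]
```

```bash
python3 -m handwheel '[[1,-1,-0.6,0,0,0,0],[1,-1,-0.6,0,0,0,0],[1,-1,-0.6,0,0,0,0],[1,-1,-0.6,0,0,0,0],[1,-1,-0.6,0,0,0,0]]' | grep pos
python3 -m handwheel '[[1,-1,-0.6,0,0,0,0],[1,-1,-0.6,0,0,0,0],[1,-1,-0.6,0,0,0,0],[1,-1,-0.6,0,0,0,0],[1,-1,-0.6,0,0,0,0]]' | grep pos
python3 -m handwheel '[[1,-1,-0.6,0,0,0,0],[1,-1,-0.6,0,0,0,0],[1,-1,-0.6,0,0,0,0],[1,-1,-0.6,0,0,0,0],[1,-1,-0.04,0,0,0,0]]' | grep pos
python3 -m handwheel '[[1,-1,-0.04,0,0,0,0],[1,-1,-0.04,0,0,0,0],[1,-1,-0.04,0,0,0,0],[1,-1,-0.04,0,0,0,0],[1,-1,-0.04,0,0,0,0]]' | grep pos
python3 -m handwheel '[[1,-1,-0.04,0,0,0,0],[1,-1,-0.04,0,0,0,0],[1,-1,-0.04,0,0,0,0],[1,-1,-0.04,0,0,0,0],[1,-1,-0.04,0,0,0,0]]' | grep pos
python3 -m handwheel '[[1,-1,-0.04,0,0,0,0],[1,-1,-0.04,0,0,0,0],[1,-1,-0.04,0,0,0,0],[1,-1,-0.04,0,0,0,0],[1,-1,-0.04,0,0,0,0]]' | grep pos
python3 -m handwheel '[[1,-1,-0.04,0,0,0,0],[1,-1,-0.04,0,0,0,0],[1,-1,-0.04,0,0,0,0],[1,-1,-0.04,0,0,0,0],[1,-1,-0.04,0,0,0,0]]'
```

```text
tool_pos: [0.2806, -0.4754, 0.4048]
tool_pos: [0.3551, -0.3501, 0.4049]
tool_pos: [0.416, -0.2248, 0.4047]
tool_pos: [0.4196, -0.0999, 0.4049]
tool_pos: [0.4241, 0.0251, 0.4049]
tool_pos: [0.4286, 0.1502, 0.4049]
clock: 6.6
tool_pos: [0.4333, 0.2759, 0.4047]
orientation: [-180.0, 0.0, -89.8]
force: [1.2, 0.4, -0.8]
opening: 0.0877
gripper_force: 0.0
```

```bash
python3 -m handwheel '[[1,-1,-0.1,0.8,0,0,0],[1,-1,-0.1,1,0,0,0],[1,-0.08,0,1,0,0,0],[1,0,0,1,0,0,0],[1,0,0,1,0,0,0]]' | grep pos
python3 -m handwheel '[[1,0,0,1,0,0,0],[1,0,0,0.2,0,0,0],[1,0,0,0,0,0,0]]' | grep pos
python3 - <<'E'
from plant import *
from h import *
S,T=snapshot("scene"),snapshot("top")
a=cv2.resize(S["color"][175:275,110:210,::-1],None,fx=4,fy=4,interpolation=2);b=cv2.resize(T["color"][190:290,95:195,::-1],None,fx=4,fy=4,interpolation=2)
cv2.imwrite("pics/p3.png",np.hstack([a,b]))
E
```

```text
tool_pos: [0.438, 0.3274, 0.2836]
tool_pos: [0.4381, 0.327, 0.2548]
```

View pics/p3.png

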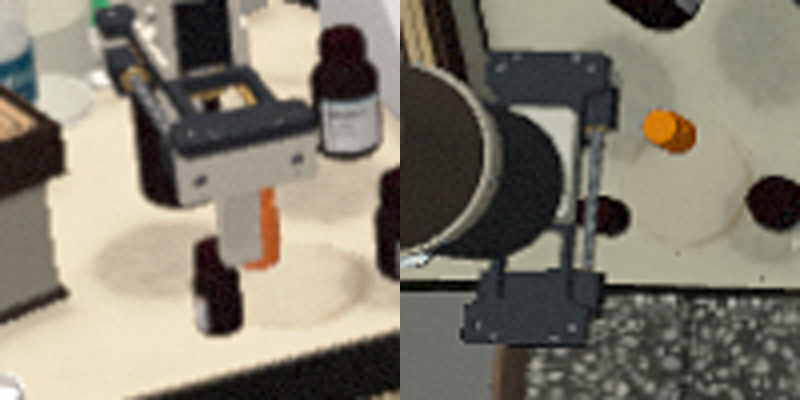

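The gripper straddles bottle_b's cap: finger tip at crop (240,265) beside the cap at (210,240), as predicted. Descending to grip.

```bash
python3 -m handwheel '[[1,0,0,0.8,0,0,0],[1,0,0,0.6,0,0,0],[0,0,0,0,0,0,0],[-0.3,0,0,0,0,0,0],[-1,0,0,0,0,0,0]]'
python3 -m handwheel '[[-1,0,0,0,0,0,0],[-1,0,0,0,0,0,0],[-1,0,0,0,0,0,0],[-1,0,0,-0.2,0,0,0],[-1,0,0,-0.8,0,0,0]]'
```

```text
clock: 8.32
tool_pos: [0.4382, 0.3267, 0.2203]
orientation: [-180.0, 0.0, -89.8]
force: [0.4, -0.2, 0.5]
opening: 0.0631
gripper_force: 0.0
clock: 8.95
tool_pos: [0.4377, 0.326, 0.2441]
orientation: [179.9, -0.1, -89.8]
force: [-0.0, -0.1, -0.1]
opening: 0.023
gripper_force: 30.0
```

```bash
python3 -m handwheel '[[-1,0,0,-1,0,0,0],[-1,0,0,-1,0,0,0],[-1,0.96,0,-1,0,0,0],[-1,1,0,-1,0,0,0],[-1,1,0,-1,0,0,0]]' | grep pos
python3 -m handwheel '[[-1,1,0,0,0,0,0],[-1,1,-0.1,0,0,0,0],[-1,1,-0.1,0,0,0,0],[-1,1,-0.1,0,0,0,0],[-1,1,-0.1,0,0,0,0]]' | grep pos
python3 -m handwheel '[[-1,1,0,0,0,0,0],[-1,1,0,0,0,0,0],[-1,1,0,0,0,0,0],[-1,1,0,0,0,0,0],[-1,1,0,0,0,0,0]]' | grep pos
python3 -m handwheel '[[-1,1,0,0,0,0,0],[-1,1,0,0,0,0,0],[-1,0,0,0.5,0,0,0],[-1,0,0,1,0,0,0],[-1,0,0,1,0,0,0]]'
```

```text
tool_pos: [0.4381, 0.2516, 0.3707]
tool_pos: [0.4484, 0.1262, 0.369]
tool_pos: [0.4488, 0.0013, 0.369]
clock: 11.45
tool_pos: [0.449, -0.0474, 0.3057]
orientation: [180.0, 0.0, -89.8]
force: [0.2, 0.6, -0.7]
opening: 0.023
gripper_force: 30.0
```

```bash
python3 -m handwheel '[[-1,0,0,1,0,0,0],[-1,0,0,1,0,0,0],[-1,0,0,0.7,0,0,0],[-1,0,0,0.35,0,0,0],[-1,0,0,0,0,0,0]]'
python3 -m handwheel '[[-1,0,0,0.06,0,0,0],[-1,0,0,0,0,0,0]]'
```

```text
clock: 12.08
tool_pos: [0.449, -0.0475, 0.2306]
orientation: [179.9, -0.0, -89.7]
force: [-1.4, -1.0, 0.6]
opening: 0.0233
gripper_force: 30.0
clock: 12.32
tool_pos: [0.4491, -0.0475, 0.2304]
orientation: [180.0, -0.0, -89.7]
force: [-6.9, 0.3, 19.2]
opening: 0.0228
gripper_force: 30.1
```

```bash
python3 -m handwheel '[[-0.1,0,0,-0.05,0,0,0],[0.4,0,0,0,0,0,0],[0.8,0,0,0,0,0,0],[1,0,0,-0.4,0,0,0],[1,0,0,-1,0,0,0]]'
python3 -m handwheel '[[1,0,0,-1,0,0,0],[1,0,0,-1,0,0,0],[1,-1,0,-1,0,0,0],[1,-1,0,-1,0,0,0],[1,-1,0,0,0,0,0]]' | grep pos
python3 -m handwheel '[[1,-1,0,0,0,0,0],[1,-1,0,0,0,0,0],[1,-1,0,0,0,0,0],[1,-1,0,0,0,0,0],[1,-1,0,0,0,0,0]]' | grep pos
python3 - <<'E'
from plant import *
from h import *
S,T=snapshot("scene"),snapshot("top")
cv2.imwrite("pics/s4.png",S["color"][:,:,::-1]);cv2.imwrite("pics/t4.png",T["color"][:,:,::-1])
o=[]
for s in(S,T):
    im=cv2.resize(s["color"],None,fx=4,fy=4,interpolation=2)[:,:,::-1].copy()
    cv2.drawContours(im,cv2.findContours(sil(s,"b",.449,-.048,.008),0,2)[0],-1,(0,255,0),1)
    q=(proj(s,[.449,-.048,.03])[0]*4).astype(int);o.append(im[max(0,q[1]-200):q[1]+200,q[0]-190:q[0]+190])
cv2.imwrite("pics/p4.png",np.hstack([x[:400] for x in o]))
E
```

```text
clock: 12.95
tool_pos: [0.4491, -0.0476, 0.2656]
orientation: [179.9, -0.0, -89.8]
force: [0.7, 0.6, -0.3]
opening: 0.0674
gripper_force: 0.0
tool_pos: [0.4496, 0.0283, 0.3684]
tool_pos: [0.4485, 0.1532, 0.3663]
```

View pics/p4.png

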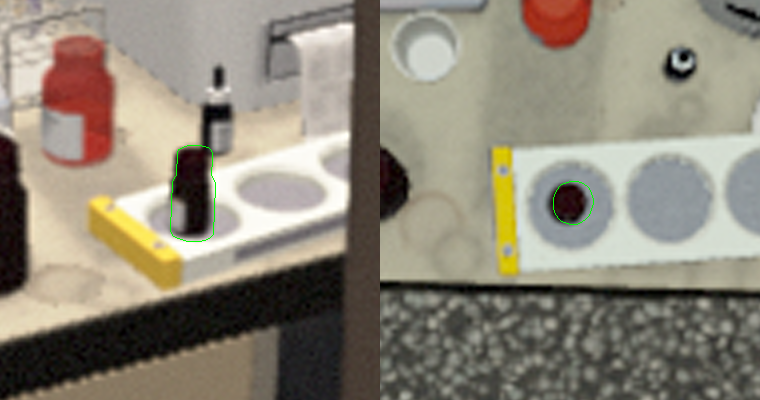

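b stands upright and centred in well 1 beside the yellow cap. On to e.

```bash
python3 -m handwheel '[[1,-1,-0.14,0,0,0,0],[1,-0.9,0,0.5,0,0,0],[1,0,0,1,0,0,0],[1,0,0,1,0,0,0],[1,0,0,1,0,0,0]]' | grep pos
python3 -m handwheel '[[1,0,0,1,0,0,0],[1,0,0,0.8,0,0,0],[1,0,0,0.28,0,0,0],[0.4,0,0,0,0,0,0],[0,0,0,0,0,0,0]]' | grep pos
python3 -m handwheel '[[-1,0,0,0,0,0,0],[-1,0,0,0,0,0,0],[-1,0,0,0,0,0,0],[-1,0,0,0,0,0,0],[-1,0,0,0,0,0,0]]'
```

```text
tool_pos: [0.4517, 0.2005, 0.2766]
tool_pos: [0.4522, 0.2004, 0.2268]
clock: 16.18
tool_pos: [0.452, 0.2, 0.2262]
orientation: [180.0, -0.0, -89.8]
force: [-0.8, -1.2, -0.2]
opening: 0.0327
gripper_force: 30.0
```

```bash
python3 -m handwheel '[[-1,0,0,-0.3,0,0,0],[-1,0,0,-1,0,0,0],[-1,0,0,-1,0,0,0],[-1,0,0,-1,0,0,0],[-1,0,0,-1,0,0,0]]' 
python3 -m handwheel '[[-1,0.96,-0.05,-1,0,0,0],[-1,1,-0.1,-0.1,0,0,0],[-1,1,0,0,0,0,0],[-1,1,0,0,0,0,0],[-1,1,0,0,0,0,0]]' | grep pos
python3 -m handwheel '[[-1,1,0,0,0,0,0],[-1,1,0,0,0,0,0],[-1,1,0,0,0,0,0],[-1,1,0,0,0,0,0],[-1,1,0,0,0,0,0]]' | grep pos
python3 -m handwheel '[[-1,1,0,0,0,0,0],[-1,1,0,0.3,0,0,0],[-1,1,0,0.7,0,0,0],[-1,0,0,1,0,0,0],[-1,0,0,1,0,0,0]]' | grep pos
```

```text
clock: 16.8
tool_pos: [0.4519, 0.1999, 0.3349]
orientation: [-180.0, 0.0, -89.8]
force: [-0.4, 0.4, -1.1]
opening: 0.0332
gripper_force: 30.0
tool_pos: [0.456, 0.0751, 0.3616]
tool_pos: [0.4565, -0.0498, 0.3616]
tool_pos: [0.4569, -0.1244, 0.2859]
```

```bash
python3 -m handwheel '[[-1,0,0.04,1,0,0,0],[-1,0,0,0.7,0,0,0],[-1,0,0,0.3,0,0,0],[-1,0,0,0.04,0,0,0],[-1,0,0,0,0,0,0]]'
python3 -m handwheel '[[-0.1,0,0,0,0,0,0],[0.2,0,0,0,0,0,0],[0.6,0,0,0,0,0,0],[1,0,0,-0.3,0,0,0],[1,0,0,-1,0,0,0]]'
python3 -m handwheel '[[1,0,0,-1,0,0,0],[1,0,0,-1,0,0,0],[1,-0.7,0,-1,0,0,0],[1,-1,0,-1,0,0,0],[1,-1,0,0,0,0,0]]' | grep pos
```

```text
clock: 19.3
tool_pos: [0.4564, -0.124, 0.2358]
orientation: [-179.9, -0.0, -89.8]
force: [0.3, -0.2, -0.4]
opening: 0.0324
gripper_force: 30.0
clock: 19.92
tool_pos: [0.4556, -0.124, 0.2674]
orientation: [179.8, -0.0, -89.8]
force: [-0.2, 0.5, -0.0]
opening: 0.0735
gripper_force: 0.0
tool_pos: [0.4562, -0.0559, 0.3703]
```

```bash
python3 -m handwheel '[[1,-1,0,0,0,0,0],[1,-1,0,0,0,0,0],[1,-1,0,0,0,0,0],[1,-1,-0.2,0,0,0,0],[1,-1,-1,0,0,0,0]]' | grep pos
python3 -m handwheel '[[1,-1,-1,0,0,0,0],[1,-1,-1,0,0,0,0],[1,-1,-1,0,0,0,0],[1,-1,-1,0,0,0,0],[1,-0.5,-1,0,0,0,0]]' | grep pos
python3 -m handwheel '[[1,0,-0.36,0,0,0,0],[1,0,0,1,0,0,0],[1,0,0,1,0,0,0],[1,0,0,0.7,0,0,0],[1,0,0,0,0,0,0]]'
python3 - <<'E'
from plant import *
from h import *
S,T=snapshot("scene"),snapshot("top")
a=cv2.resize(S["color"][130:230,140:240,::-1],None,fx=4,fy=4,interpolation=2);b=cv2.resize(T["color"][120:220,150:250,::-1],None,fx=4,fy=4,interpolation=2)
cv2.imwrite("pics/p5.png",np.hstack([a,b]))
E
```

```text
tool_pos: [0.4847, 0.0693, 0.3687]
tool_pos: [0.6105, 0.1829, 0.3681]
clock: 22.42
tool_pos: [0.6183, 0.1812, 0.2992]
orientation: [179.9, -0.1, -89.8]
force: [-1.3, -1.2, 0.8]
opening: 0.0877
gripper_force: 0.0
```

View pics/p5.png

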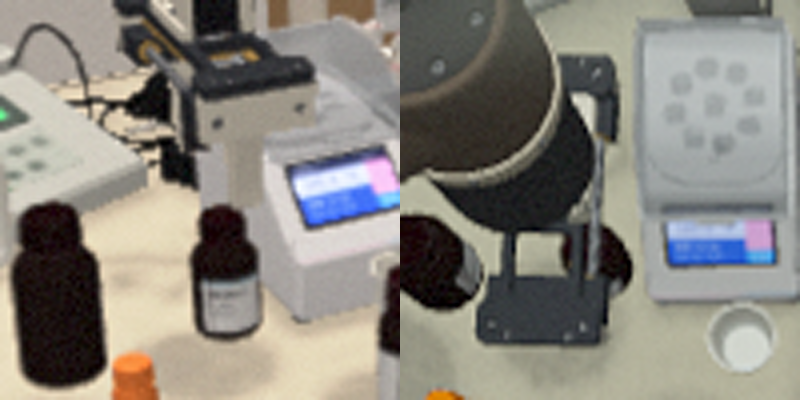

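Gripper stands over bottle_a (crop (225,215) in the scene view), and its body clears the instrument by a few cm. Descend and grip.

```bash
python3 -m handwheel '[[1,0,0,1,0,0,0],[1,0,0,0.8,0,0,0],[1,0,0,0.4,0,0,0],[0.4,0,0,0,0,0,0],[0.1,0,0,0,0,0,0]]'
python3 -m handwheel '[[-1,0,0,0,0,0,0],[-1,0,0,0,0,0,0],[-1,0,0,0,0,0,0],[-1,0,0,0,0,0,0],[-1,0,0,0,0,0,0]]'
python3 -m handwheel '[[-1,0,0,-0.3,0,0,0],[-1,0,0,-1,0,0,0],[-1,0,0,-1,0,0,0],[-1,0,0,-1,0,0,0],[-1,0,0,-1,0,0,0]]'
```

```text
clock: 23.15
tool_pos: [0.6193, 0.1819, 0.2463]
orientation: [-179.9, 0.0, -89.8]
force: [0.2, -0.5, 0.5]
opening: 0.0727
gripper_force: 0.0
clock: 23.78
tool_pos: [0.6189, 0.1817, 0.2453]
orientation: [-180.0, 0.0, -89.8]
force: [0.3, -0.2, 1.5]
opening: 0.0377
gripper_force: 29.9
clock: 24.4
tool_pos: [0.6185, 0.1815, 0.3536]
orientation: [180.0, -0.0, -89.8]
force: [0.4, -0.0, -1.5]
opening: 0.038
gripper_force: 29.9
```

```bash
python3 -m handwheel '[[-1,0,0.2,-1,0,0,0],[-1,0,1,0,0,0,0],[-1,0.25,1,0,0,0,0],[-1,1,1,0,0,0,0],[-1,1,1,0,0,0,0]]' | grep pos
python3 -m handwheel '[[-1,1,1,0,0,0,0],[-1,1,1,0,0,0,0],[-1,1,0,0,0,0,0],[-1,1,0,0,0,0,0],[-1,1,0,0,0,0,0]]' | grep pos
python3 -m handwheel '[[-1,1,0,0,0,0,0],[-1,1,0,0,0,0,0],[-1,1,0,0,0,0,0],[-1,1,0,0,0,0,0],[-1,1,0,0,0,0,0]]' | grep pos
python3 -m handwheel '[[-1,1,0,0,0,0,0],[-1,1,0,0,0,0,0],[-1,1,0,0.5,0,0,0],[-1,0,0,1,0,0,0],[-1,0,0,1,0,0,0]]'
```

```text
tool_pos: [0.5129, 0.1244, 0.3777]
tool_pos: [0.4641, -0.001, 0.3781]
tool_pos: [0.4647, -0.126, 0.3779]
clock: 26.9
tool_pos: [0.465, -0.2006, 0.3148]
orientation: [-180.0, 0.0, -89.8]
force: [0.2, -0.2, -2.6]
opening: 0.0381
gripper_force: 29.9
```

```bash
python3 -m handwheel '[[-1,-0.04,0.08,1,0,0,0],[-1,0,0,0.8,0,0,0],[-1,0,0,0.4,0,0,0],[-1,0,0,0.2,0,0,0],[-1,0,0,0,0,0,0]]'
python3 -m handwheel '[[0,0,0,0,0,0,0],[0.2,0,0,0,0,0,0],[0.6,0,0,0,0,0,0],[1,0,0,-0.3,0,0,0],[1,0,0,-1,0,0,0]]'
python3 -m handwheel '[[1,0,0,-1,0,0,0],[1,0,0,-1,0,0,0],[1,-0.3,0,-1,0,0,0],[1,-1,0,-1,0,0,0],[1,-1,0,0,0,0,0]]' | grep pos
```

```text
clock: 27.52
tool_pos: [0.4635, -0.1992, 0.2554]
orientation: [-180.0, -0.0, -89.8]
force: [0.5, 0.3, -0.8]
opening: 0.0375
gripper_force: 29.9
clock: 28.15
tool_pos: [0.4629, -0.1992, 0.2874]
orientation: [179.9, 0.0, -89.8]
force: [0.1, -0.3, 0.8]
opening: 0.0773
gripper_force: 0.0
tool_pos: [0.4635, -0.1413, 0.3904]
```

```bash
python3 -m handwheel '[[1,-1,0,0,0,0,0],[1,-1,0,0,0,0,0],[1,-1,0,0,0,0,0],[1,-1,0,0,0,0,0],[1,-1,0,0,0,0,0]]' | grep pos
python3 -m handwheel '[[1,-1,0,0,0,0,0],[1,-1,0,0,0,0,0],[1,-1,0,0,0,0,0],[1,-1,0,0,0,0,0],[1,-0.78,0.12,0,0,0,0]]' | grep pos
python3 -m handwheel '[[1,0,0,0,0,0,1],[1,0,0,0,0,0,1],[1,0,0,0,0,0,1],[1,0,0,0,0,0,1],[1,0,0,0,0,0,1]]' | grep -E "pos|ori"
python3 -m handwheel '[[1,0,0,0,0,0,1],[1,0,0,0,0,0,1],[1,0,0,0,0,0,1],[1,0,0,0,0,0,1],[1,0,0,0,0,0,1]]' | grep -E "pos|ori"
python3 -m handwheel '[[1,0,0,0,0,0,1],[1,0,0,0,0,0,1],[1,0,0,0,0,0,1],[1,0,0,0,0,0,1],[1,0,0,0,0,0,0.1]]' | grep -E "pos|ori"
```

```text
tool_pos: [0.4624, -0.016, 0.3884]
tool_pos: [0.4591, 0.1037, 0.3883]
tool_pos: [0.459, 0.1027, 0.3883]
orientation: [-180.0, 0.0, -120.0]
tool_pos: [0.459, 0.1027, 0.3883]
orientation: [-180.0, 0.0, -150.0]
tool_pos: [0.4591, 0.1027, 0.3882]
orientation: [180.0, 0.0, -174.4]
```

```bash
python3 -m handwheel '[[1,0,0,1,0,0,0],[1,0,0,1,0,0,0],[1,0,0,1,0,0,0],[1,0,0,1,0,0,0],[1,0,0,0.9,0,0,0]]' | grep pos
python3 -m handwheel '[[1,0,0,0.5,0,0,0],[0.5,0,0,0,0,0,0],[0.1,0,0,0,0,0,0],[-1,0,0,0,0,0,0],[-1,0,0,0,0,0,0]]' | grep pos
python3 -m handwheel '[[-1,0,0,0,0,0,0],[-1,0,0,0,0,0,0],[-1,0,0,0,0,0,0],[-1,0,0,0,0,0,0]]'
python3 -m handwheel '[[-1,0,0,-0.4,0,0,0],[-1,0,0,-1,0,0,0],[-1,0,0,-1,0,0,0],[-1,0,0,-1,0,0,0],[-1,0,0,-1,0,0,0]]'
```

```text
tool_pos: [0.4591, 0.1028, 0.2647]
tool_pos: [0.4593, 0.1029, 0.2532]
clock: 33.65
tool_pos: [0.4593, 0.1029, 0.2529]
orientation: [180.0, 0.0, -174.4]
force: [-1.1, 0.6, 4.7]
opening: 0.0428
gripper_force: 30.0
clock: 34.28
tool_pos: [0.4587, 0.1025, 0.3636]
orientation: [-180.0, -0.0, -174.4]
force: [0.3, -0.0, -2.7]
opening: 0.0425
gripper_force: 30.0
```

```bash
python3 -m handwheel '[[-1,0,-0.08,-1,0,0,0],[-1,0,-1,0,0,0,0],[-1,0.1,-1,0,0,0,0],[-1,0.1,-1,0,0,0,0],[-1,0.1,-1,0,0,0,0]]' | grep pos
python3 -m handwheel '[[-1,0.1,-1,0,0,0,0],[-1,0.1,-1,0,0,0,0],[-1,0.1,-1,0,0,0,0],[-1,0.1,-1,0,0,0,0],[-1,0.1,-1,0,0,0,0]]' | grep pos
python3 -m handwheel '[[-1,0.1,-1,0,0,0,0],[-1,0.1,-1,0,0,0,0],[-1,0,-1,0,0,0,0],[-1,0,-1,0,0,0,0],[-1,0,-1,0,0,0,0]]' | grep pos
python3 -m handwheel '[[-1,0,-1,0,0,0,0],[-1,0,0,0.6,0,0,0],[-1,0,0,1,0,0,0],[-1,0,0,1,0,0,0],[-1,0,0,0,0,0,0]]'
```

```text
tool_pos: [0.4611, -0.0004, 0.3878]
tool_pos: [0.461, -0.126, 0.3878]
tool_pos: [0.4684, -0.2507, 0.3877]
clock: 36.78
tool_pos: [0.4701, -0.2741, 0.3205]
orientation: [179.9, -0.3, -174.4]
force: [-0.9, -0.4, -1.6]
opening: 0.0427
gripper_force: 30.0
```

```bash
python3 -m handwheel '[[-1,0,-0.04,1,0,0,0],[-1,0,0,0.8,0,0,0],[-1,0,0,0.4,0,0,0],[-1,0,0,0.14,0,0,0],[-1,0,0,0,0,0,0]]'
python3 -m handwheel '[[0.15,0,0,0,0,0,0],[0.3,0,0,0,0,0,0],[0.3,0,0,0,0,0,0],[0.3,0,0,-0.3,0,0,0],[0.3,0,0,-1,0,0,0]]'
```

```text
clock: 37.4
tool_pos: [0.4717, -0.2758, 0.2648]
orientation: [-180.0, 0.0, -174.3]
force: [-0.2, 0.3, -1.4]
opening: 0.0425
gripper_force: 30.0
clock: 38.02
tool_pos: [0.471, -0.2758, 0.2963]
orientation: [180.0, -0.1, -174.4]
force: [0.2, -0.6, 0.5]
opening: 0.057
gripper_force: 0.0
```

```bash
python3 -m handwheel '[[0.6,0,0,-1,0,0,0],[1,0,0,-1,0,0,0],[1,0,0,-1,0,0,0],[1,0,0,-1,0,0,0],[1,0,0,0,0,0,-1]]' | grep pos
python3 -m handwheel '[[1,0,0,0,0,0,-1],[1,0,0,0,0,0,-1],[1,0,0,0,0,0,-1],[1,0,0,0,0,0,-1],[1,0,0,0,0,0,-1]]' | grep pos
python3 -m handwheel '[[1,0,0,0,0,0,-1],[1,0,0,0,0,0,-1],[1,0,0,0,0,0,-1],[1,0,0,0,0,0,-1],[1,0,0,0,0,0,-1]]' | grep pos
python3 -m handwheel '[[1,0,0,0,0,0,-1],[1,0,0,0,0,0,-1],[1,0,0,0,0,0,-1],[1,0,0,0,0,0,-0.07],[1,-1,0,0,0,0,0]]' | grep -E "pos|ori"
python3 -m handwheel '[[1,-1,0,0,0,0,0],[1,-1,0,0,0,0,0],[1,-1,0,0,0,0,0],[1,-1,0,0,0,0,0],[1,-1,0,0,0,0,0]]' | grep pos
python3 -m handwheel '[[1,-1,0,0,0,0,0],[1,-1,0,0,0,0,0],[1,-1,0,0,0,0,0],[1,-1,0,0,0,0,0],[1,-1,0,0,0,0,0]]' | grep pos
python3 -m handwheel '[[1,-1,0,0,0,0,0],[1,-1,0,0,0,0,0],[1,-1,0,0,0,0,0],[1,-1,0,0,0,0,0],[1,-1,0,0,0,0,0]]' | grep pos
```

```text
tool_pos: [0.4717, -0.2761, 0.3997]
tool_pos: [0.4713, -0.2759, 0.3973]
tool_pos: [0.4713, -0.2759, 0.3973]
tool_pos: [0.4713, -0.2514, 0.3968]
orientation: [180.0, -0.0, -90.2]
tool_pos: [0.4711, -0.1251, 0.397]
tool_pos: [0.471, -0.0001, 0.3971]
tool_pos: [0.4709, 0.1249, 0.3971]
```

Now over to d, with a look at the rack on the way.

```bash
python3 -m handwheel '[[1,-1,-0.5,0,0,0,0],[1,-1,-1,0,0,0,0],[1,-1,-1,0,0,0,0],[1,-1,-1,0,0,0,0],[1,-1,-1,0,0,0,0]]' | grep pos
python3 -m handwheel '[[1,-1,-1,0,0,0,0],[1,-1,-0.18,0,0,0,0],[1,-0.04,0,0.8,0,0,0],[1,0,0,1,0,0,0],[1,0,0,0.6,0,0,0]]' | grep -E "pos|ori"
python3 - <<'E'
from plant import *
from h import *
S,T=snapshot("scene"),snapshot("top")
b=cv2.resize(T["color"][175:275,250:400,::-1],None,fx=4,fy=4,interpolation=2)
a=cv2.resize(S["color"][140:240,250:350,::-1],None,fx=2,fy=2,interpolation=2);a2=cv2.resize(S["color"][140:240,115:215,::-1],None,fx=2,fy=2,interpolation=2)
cv2.imwrite("pics/p6.png",np.hstack([b,np.vstack([a,a2])]))
E
```

```text
tool_pos: [0.5849, 0.2505, 0.3964]
tool_pos: [0.6126, 0.3007, 0.3352]
orientation: [179.9, -0.1, -90.0]
```

View pics/p6.png

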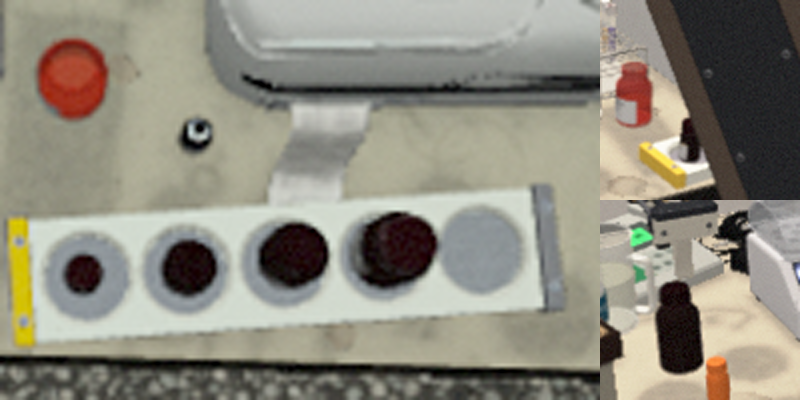

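Four bottles stand in order; the outward lean of a and c towards the right looks like perspective. I'll check c numerically while gripping d.

```bash
python3 -m handwheel '[[1,0,0,1,0,0,0],[1,0,0,1,0,0,0],[1,0,0,0.6,0,0,0],[1,0,0,0.1,0,0,0],[0.6,0,0,0,0,0,0]]'
python3 -m handwheel '[[0.3,0,0,0,0,0,0],[-1,0,0,0,0,0,0],[-1,0,0,0,0,0,0],[-1,0,0,0,0,0,0],[-1,0,0,0,0,0,0]]'
python3 - <<'E'
from plant import *
from h import *
T=snapshot("top")
for n,p in dict(b=(.449,-.0475),e=(.456,-.124),a=(.463,-.1992),c=(.4713,-.2758)).items():
    print(n,fit([T],n,*p,.008))
E
```

```text
clock: 44.38
tool_pos: [0.6132, 0.3005, 0.2701]
orientation: [-179.9, 0.0, -89.9]
force: [-0.0, 0.2, 0.8]
opening: 0.0821
gripper_force: 0.0
clock: 45.0
tool_pos: [0.6128, 0.3003, 0.2694]
orientation: [180.0, 0.0, -89.9]
force: [-1.1, 0.2, 2.6]
opening: 0.0477
gripper_force: 30.0
b (array([ 0.44812525, -0.04407428]), np.float64(-0.8053221288515406))
e (array([ 0.45531919, -0.12229374]), np.float64(-0.8362344582593251))
a (array([ 0.46661816, -0.2001668 ]), np.float64(-0.8309621413069689))
c (array([ 0.47126034, -0.27474427]), np.float64(-0.7501230516817063))
```

```bash
python3 -m handwheel '[[-1,0,0,-0.4,0,0,0],[-1,0,0,-1,0,0,0],[-1,0,0,-1,0,0,0],[-1,0,0,-1,0,0,0],[-1,0,0,-1,0,0,0]]'
python3 -m handwheel '[[-1,0,0,-1,0,0,0],[-1,0,1,-0.6,0,0,0],[-1,0.05,1,0,0,0,0],[-1,1,1,0,0,0,0],[-1,1,1,0,0,0,0]]' | grep pos
python3 -m handwheel '[[-1,1,1,0,0,0,0],[-1,1,0.4,0,0,0,0],[-1,1,0,0,0,0,0],[-1,1,0,0,0,0,0],[-1,1,0,0,0,0,0]]' | grep pos
python3 -m handwheel '[[-1,1,0,0,0,0,0],[-1,1,0,0,0,0,0],[-1,1,0,0,0,0,0],[-1,1,0,0,0,0,0],[-1,1,0,0,0,0,0]]' | grep pos
python3 -m handwheel '[[-1,1,0,0,0,0,0],[-1,1,0,0,0,0,0],[-1,1,0,0,0,0,0],[-1,1,0,0,0,0,0],[-1,1,0,0,0,0,0]]' | grep pos
```

```text
clock: 45.68
tool_pos: [0.6127, 0.3001, 0.3798]
orientation: [180.0, -0.0, -90.0]
force: [-0.4, -0.6, -4.3]
opening: 0.0475
gripper_force: 30.0
tool_pos: [0.5118, 0.2483, 0.4189]
tool_pos: [0.4776, 0.1229, 0.4194]
tool_pos: [0.4777, -0.002, 0.4193]
tool_pos: [0.4778, -0.127, 0.4193]
```

Remaining dy = -0.224 → 9 rows, then rotate by -84.5° over well 5.

```bash
python3 -m handwheel '[[-1,1,0,0,0,0,0],[-1,1,0,0,0,0,0],[-1,1,0,0,0,0,0],[-1,1,0,0,0,0,0],[-1,1,0,0,0,0,0]]' | grep pos
python3 -m handwheel '[[-1,1,0,0,0,0,0],[-1,1,0,0,0,0,0],[-1,1,0,0,0,0,0],[-1,0.96,0,0,0,0,0],[-1,0,0,0,0,0,1]]' | grep pos
python3 -m handwheel '[[-1,0,0,0,0,0,1],[-1,0,0,0,0,0,1],[-1,0,0,0,0,0,1],[-1,0,0,0,0,0,1],[-1,0,0,0,0,0,1]]' | grep pos
python3 -m handwheel '[[-1,0,0,0,0,0,1],[-1,0,0,0,0,0,1],[-1,0,0,0,0,0,1],[-1,0,0,0,0,0,1],[-1,0,0,0,0,0,1]]' | grep pos
python3 -m handwheel '[[-1,0,0,0,0,0,1],[-1,0,0,0,0,0,1],[-1,0,0,0,0,0,1],[-1,0,0,0.9,0,0,0.1],[-1,0,0,1,0,0,0]]' | grep -E "pos|ori"
python3 -m handwheel '[[-1,0,0,1,0,0,0],[-1,0,0,0.8,0,0,0],[-1,0,0,0,0,0,0]]'
python3 - <<'E'
from plant import *
from h import *
T=snapshot("top");p=get_obs()["tool_pos"];z0=p[2]-.2694
print(p,z0)
im=cv2.resize(T["color"],None,fx=4,fy=4,interpolation=2)[:,:,::-1].copy()
cv2.drawContours(im,cv2.findContours(sil(T,"d",p[0],p[1],z0),0,2)[0],-1,(0,255,0),1)
t=np.linspace(0,6.28,60)
for r,z in((.033,.008),(.037,.02)):
    cv2.polylines(im,[np.int32(proj(T,np.c_[.4777+r*np.cos(t),-.3509+r*np.sin(t),0*t+z])*4+2)],1,(0,0,255),1)
cv2.imwrite("pics/p7.png",im[760:1160,1150:1750])
E
```

```text
tool_pos: [0.478, -0.2519, 0.4192]
tool_pos: [0.4781, -0.3515, 0.4187]
tool_pos: [0.4782, -0.35, 0.4191]
tool_pos: [0.4782, -0.35, 0.4191]
tool_pos: [0.4783, -0.3501, 0.3715]
orientation: [-180.0, 0.0, -174.6]
clock: 51.68
tool_pos: [0.4778, -0.3499, 0.3251]
orientation: [179.9, -0.2, -174.6]
force: [-0.1, 0.5, -3.0]
opening: 0.0477
gripper_force: 30.0
[ 0.47829225 -0.3501088   0.32646797] 0.05706796668656161
```

View pics/p7.png

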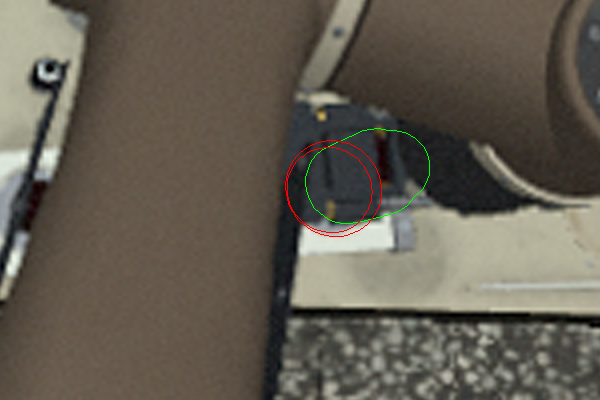

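The arm hides the well from this view, so I'll lower gently and watch the force.

```bash
python3 -m handwheel '[[-1,0,-0.04,0.8,0,0,0],[-1,0,0,0.4,0,0,0],[-1,0,0,0.2,0,0,0],[-1,0,0,0.1,0,0,0],[-1,0,0,0,0,0,0]]'
python3 -m handwheel '[[-1,0,0,0.15,0,0,0],[-1,0,0,0.1,0,0,0],[-1,0,0,0,0,0,0]]'
```

```text
clock: 52.35
tool_pos: [0.4787, -0.3512, 0.2896]
orientation: [-180.0, 0.0, -174.5]
force: [0.3, 0.0, -3.1]
opening: 0.0475
gripper_force: 30.0
clock: 52.72
tool_pos: [0.4791, -0.3515, 0.2888]
orientation: [-179.8, 0.2, -174.4]
force: [-10.1, 9.1, 34.2]
opening: 0.0475
gripper_force: 30.2
```

```bash
python3 -m handwheel '[[-1,0,0,-0.3,0,0,0],[-1,0,0,0,0,0,0]]'
python3 - <<'E'
from plant import *
from h import *
S=snapshot("scene");p=get_obs()["tool_pos"];z0=p[2]-.2694
im=cv2.resize(S["color"],None,fx=4,fy=4,interpolation=2)[:,:,::-1].copy()
cv2.drawContours(im,cv2.findContours(sil(S,"d",p[0],p[1],z0),0,2)[0],-1,(0,255,0),1)
t=np.linspace(0,6.28,60)
for k in range(5):
    cv2.polylines(im,[np.int32(proj(S,np.c_[.4630+(k-2)*.00732+.033*np.cos(t),-.1996-(k-2)*.07565+.033*np.sin(t),0*t+.008])*4+2)],1,(0,0,255),1)
q=(proj(S,[.470,-.25,.05])[0]*4).astype(int);print(q)
cv2.imwrite("pics/p8.png",im[max(0,q[1]-250):q[1]+300,max(0,q[0]-400):q[0]+350])
E
```

```text
clock: 52.98
tool_pos: [0.4788, -0.3511, 0.2911]
orientation: [-180.0, 0.1, -174.5]
force: [0.2, -0.0, -4.5]
opening: 0.0478
gripper_force: 29.9
[1407  754]
```

View pics/p8.png

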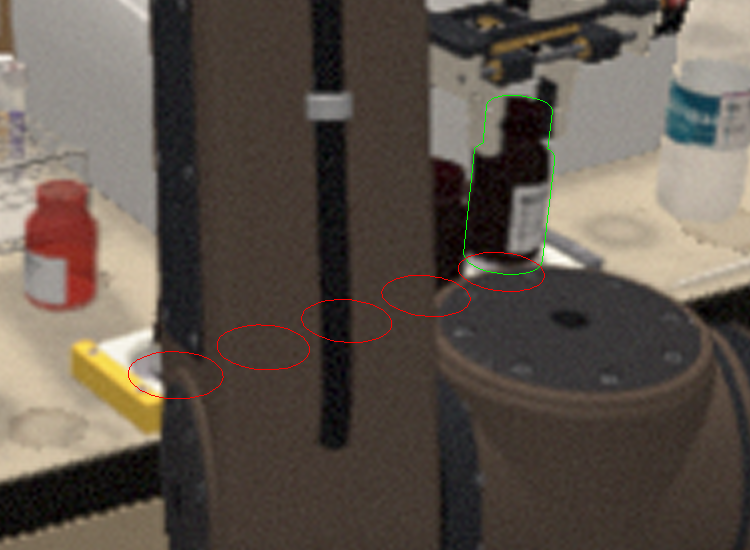

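Contact came at the chamfer (bottle base about 19 mm up), and the force points to -x, +y. That agrees with rim occlusion biasing my well estimate. I'll shift 3 mm each way and retry.

```bash
python3 -m handwheel '[[-1,0.13,0.11,0,0,0,0],[-1,0,0,0.2,0,0,0],[-1,0,0,0.08,0,0,0],[-1,0,0,0,0,0,0]]'
```

```text
clock: 53.52
tool_pos: [0.475, -0.3486, 0.2828]
orientation: [180.0, -0.1, -174.5]
force: [0.4, -0.2, -3.3]
opening: 0.0475
gripper_force: 29.9
```

```bash
python3 -m handwheel '[[-1,0,0,0.12,0,0,0],[-1,0,0,0,0,0,0]]'
```

```text
clock: 53.78
tool_pos: [0.475, -0.3487, 0.2802]
orientation: [180.0, -0.0, -174.5]
force: [-0.4, -1.9, -4.2]
opening: 0.0472
gripper_force: 29.9
```

```bash
python3 -m handwheel '[[-1,0,0,0.06,0,0,0],[-1,0,0,0.04,0,0,0],[-1,0,0,0,0,0,0]]'
python3 -m handwheel '[[0.2,0,0,0,0,0,0],[0.3,0,0,0,0,0,0],[0.3,0,0,0,0,0,0],[0.3,0,0,-0.2,0,0,0],[0.3,0,0,-0.6,0,0,0]]'
python3 -m handwheel '[[0.3,0,0,-1,0,0,0],[0.3,0,0,-1,0,0,0],[0.3,0,0,-1,0,0,0],[0.3,0,0,-1,0,0,0],[0.3,0,0,-0.5,0,0,0]]'
```

```text
clock: 54.15
tool_pos: [0.475, -0.3487, 0.2778]
orientation: [180.0, -0.0, -174.5]
force: [-1.2, -2.0, -3.7]
opening: 0.0476
gripper_force: 29.9
clock: 54.78
tool_pos: [0.4749, -0.3486, 0.2981]
orientation: [180.0, -0.1, -174.5]
force: [-0.2, -0.3, -0.6]
opening: 0.057
gripper_force: 0.0
clock: 55.4
tool_pos: [0.4751, -0.3488, 0.413]
orientation: [-179.9, 0.2, -174.5]
force: [0.4, 0.4, -0.0]
opening: 0.057
gripper_force: 0.0
```

```bash
python3 -m handwheel '[[0.3,0.7,-1,0,0,0,0],[0.3,0.7,-1,0,0,0,0],[0.3,0.7,-1,0,0,0,0],[0.3,0.7,-1,0,0,0,0],[0.3,0.7,-1,0,0,0,0]]'|grep pos
python3 -m handwheel '[[0.3,0.7,-1,0,0,0,0],[0.3,0.7,-1,0,0,0,0],[0.3,0.7,-1,0,0,0,0],[0.3,0.7,-1,0,0,0,0],[0.3,0.7,-1,0,0,0,0]]'|grep pos
python3 - <<'E'
from plant import *
from h import *
S,T=snapshot("scene"),snapshot("top")
for n,p in dict(b=(.449,-.0475),e=(.456,-.124),a=(.463,-.1992),c=(.4713,-.2758),d=(.475,-.3487)).items(): print(n,fit([T],n,*p,.008))
b=cv2.resize(T["color"][180:270,230:410,::-1],(800,400),interpolation=2)
a=S["color"][160:260,110:470,::-1];a=cv2.resize(a,(720,200),interpolation=2)
cv2.imwrite("pics/p9.png",np.vstack([b,np.pad(a,((0,0),(0,80),(0,0)))]))
E
```

```text
tool_pos: [0.3992, -0.4821, 0.4104]
tool_pos: [0.324, -0.6149, 0.4104]
b (array([ 0.44812525, -0.04407428]), np.float64(-0.8074229691876751))
e (array([ 0.45459441, -0.12383457]), np.float64(-0.8380681818181818))
a (array([ 0.46661816, -0.2001668 ]), np.float64(-0.834338075717386))
c (array([ 0.47289535, -0.28054036]), np.float64(-0.6061109690616211))
d (array([ 0.47622955, -0.34097432]), np.float64(-0.7295362256892498))
```

View pics/p9.png

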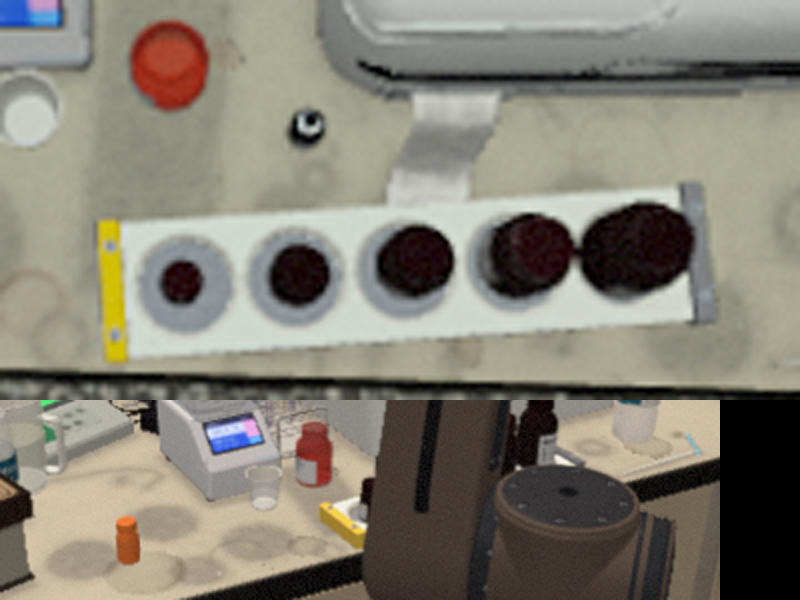

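All five appear seated in order; I'll check uprightness of c and d with one overlay.

Run:
```python
from plant import *
from h import *
T=snapshot("top");print(get_obs()["clock"])
im=cv2.resize(T["color"],None,fx=4,fy=4,interpolation=2)[:,:,::-1].copy()
for n,p in dict(b=(.449,-.0475),e=(.456,-.124),a=(.463,-.1992),c=(.4713,-.2758),d=(.475,-.3487)).items():
    cv2.drawContours(im,cv2.findContours(sil(T,n,*p,.008),0,2)[0],-1,(0,255,0),1)
cv2.imwrite("pics/p10.png",im[840:1060,1000:1640])
```

```text
56.8
```

View pics/p10.png

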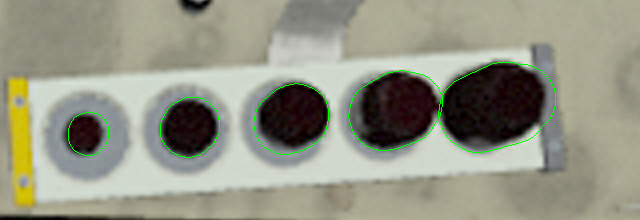

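The upright models match all five bottles at floor height, so I'm handing in.

```bash
python3 -c "
from plant import *
print(close_job())"
```

```text
the job is handed in; nothing more can be done
None
```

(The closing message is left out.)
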